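Fob off the peg, key beside it in the saucer

TASK

I am about to go out: lift the red fob up and off its peg and lay it in the white saucer on the ledge, then put the aluminium key in the saucer with it, both clear of the ledge. Set them down rather than dropping them, keep the saucer where it stands, and leave the yellow fob hanging and the backscratcher and mug alone.

Things in the scene. Friction and masses are not known exactly. Their poses are not given: they have to be found in the camera images.
- cabinet: Green steel case, 340 deep (x) x 520 wide (y) x 60 mm high, fixed on the table; its flat top is the ledge. Origin: centre of its underside; x points away from its front (front faces the robot), z up. Stands at a varying place and yaw.
- panel: Green pegboard fixed on the cabinet, 440 wide (y) x 285 up the slope (z) x 10 mm thick, leaning back 30 degrees from vertical, top away from the robot. Origin: middle of the front face's lower edge, on the ledge, 45 mm behind the cabinet's centre. z runs up the slope; the front face is x = 0 and -x points out of it. A hung fob lies flat against it.
- peg_left (a point): Root of the steel peg at y = +85, z = 205 mm of the panel. Peg: straight, 9 mm diameter, round end, 40 mm long; it runs out along the panel's -x, canted 15 degrees towards its +z (so 45 degrees above level in the room). A fob comes off by drawing it 60 mm or more along the peg.
- peg_right (a point): Root of the other peg, the same, at y = -85 mm of the panel.
- red_fob: Red plastic fob, a flat bar 110 x 38 x 16 mm, 60 g, with a 24 mm round eye near one end, centred 37 mm from the origin. Origin: centre of the underside; x along its length to the eye end, y across, z out of its front. It hangs by its eye on one of the two pegs, eye up, underside flat on the board; it is the one to take.
- red_fob_mid (a point): Middle of the red fob, half-way through its thickness.
- red_fob_eye (a point): Centre of the red fob's eye, half-way through its thickness.
- yellow_fob: Yellow plastic fob, a flat bar 110 x 38 x 16 mm, 60 g, with a 24 mm round eye near one end, centred 37 mm from the origin. Origin: centre of the underside; x along its length to the eye end, y across, z out of its front. It hangs on the other peg and stays there.
- yellow_fob_eye (a point): Centre of the yellow fob's eye, half-way through its thickness.
- saucer: White ceramic saucer, loose on the ledge, 156 mm across the rim, 16 mm high, flat inner floor about 60 mm in radius and 5 mm above its underside, 300 g. Origin: centre of its underside; z up. It stands on the left or right half of the ledge, the key on the other.
- key: Large aluminium key lying flat on the ledge, 100 long, 12 mm thick, 60 g. Origin: under its middle, on the underside; x along its length to the bow, z up. Round 12 mm shank from x = -50 to +16; flat bow 34 x 36 mm with an 18 mm hole from x = 16 to 50; a bit 14 wide, 8 high juts out to y = +19 at x = -48 to -34. Pinch it across the shank at x = -5 mm.
- key_mid (a point): Point on the key's shank axis at x = 0 of the key, 6 mm above its underside.
- backscratcher: Short wooden backscratcher, 200 mm long x 26 mm x 8 mm thick, lying on the ledge along the foot of the board. Origin: underside, near its middle; y along its length. To be left alone.
- mug: Blue ceramic mug, 80 mm across and 90 mm high, standing on the table beside the cabinet. Origin: centre of its underside. To be left alone.
Not all that is in view belongs to the job. Of the things shaped like the key, the aluminium one is meant.

How it is judged:
On the way, in this order (a step that is already met when the one before it is completed fails the run):
1. the red fob is off its peg and held in the fingers (x of red_fob_eye in the frame of panel below -0.058 m and contact force between red_fob and the fingers above 0.3 N), for 0.1 s.
2. the red fob lies released in the saucer, clear of the ledge (horizontal distance between red_fob_mid and saucer below 0.045 m and z of red_fob_mid in the frame of saucer below 0.035 m and contact force between red_fob and cabinet below 0.02 N and contact force between red_fob and the fingers below 0.02 N and linear speed of red_fob below 0.03 m/s), for 0.2 s.
3. the key has been picked up in the fingers, off the ledge (contact force between key and the fingers above 0.3 N and contact force between key and cabinet below 0.02 N and z of key_mid in the frame of cabinet above 0.085 m), for 0.1 s.
At the end, for the whole second after the job is handed in: Red fob and key at rest, released in the saucer, not touching the cabinet: their middles within 45 and 60 mm of the saucer's centre seen from above, below 35 and 50 mm over its underside. Saucer level within 0.1 rad, within 60 mm of its start. Yellow fob still on its peg (all of step 2 and horizontal distance between key_mid and saucer below 0.06 m and z of key_mid in the frame of saucer below 0.05 m and contact force between key and cabinet below 0.02 N and contact force between key and the fingers below 0.02 N and linear speed of key below 0.03 m/s and angle between saucer's own z axis and vertical below 0.1 rad and distance of saucer from where it was at the start of the episode below 0.06 m and x of yellow_fob_eye in the frame of panel above -0.03 m).
It fails at once if the red fob is dropped (moves faster than 0.8 m/s out of the fingers) (linear speed of red_fob above 0.8 m/s and contact force between red_fob and the fingers below 0.02 N).
It fails at once if the key is dropped (moves faster than 0.8 m/s out of the fingers) (linear speed of key above 0.8 m/s and contact force between key and the fingers below 0.02 N).
It fails at once if the saucer is moved by over 60 mm or tipped by over 0.35 rad (distance of saucer from where it was at the start of the episode above 0.06 m or angle between saucer's own z axis and vertical above 0.35 rad).
It fails at once if the yellow fob is moved by over 30 mm (distance of yellow_fob_eye from where it was at the start of the episode above 0.03 m).
It fails at once if the backscratcher or the mug is moved by over 40 mm (distance of any of backscratcher, mug from where it was at the start of the episode above 0.04 m).
It also fails if it takes over 61 s, if anything falls off the work surface, if the arm or the gripper's body presses on something with over 40 N, if the wrist force passes 120 N, or if a joint passes its speed limit or range.

ROBOT

A 6-joint arm with a two-finger parallel gripper is mounted at the origin on the work surface. World frame = base frame: x ahead of the robot, y to its left, z up, the work surface at z = 0. Lengths are in m, angles in rad, forces in N, time in s.
With the tool pointing down it reaches from about 0.3 to 0.875 m from the base axis. Payload 4.2 kg.
Tool frame: the origin (TCP) lies at the very end of the fingers, on their centre line; the grasp point (between the pads) lies 19 mm behind it; z points along the fingers, y is the line along which they close (so a half turn about z gives the same grasp; the last joint's range is limited). The gripper opens to 85 mm and grips with 20 to 120 N. Pads are 22 mm wide; open, the fingers measure 114 mm over their backs; the gripper's body (76 mm by 85 mm) begins 54 mm behind the grasp point. The pads swing forward as they close: fully open they stand 13 mm farther back than shut.
Start: joints at [1.219, 0.32, 1.565, -0, 1.257, -0.02], TCP at [0.187, 0.544, 0.231] pointing down, gripper open.
Joint ranges: [-3.11, 3.11], [-0.84, 2.01], [0.21, 2.61], [-1.34, 4.49], [0.05, 2.63], [-2.56, 2.56]. Speed limits (rad/s): [2.57, 2.57, 3.14, 3.14, 3.14, 3.14].

INTERFACE

Orientations are given as a unit quaternion [x, y, z, w].
In Python, from station import ctrl gives the robot as it stands.
- The arm moves only by the tool send_rows, never from a script. Its arguments are lists of equal length, an entry for each row: "translation": the shift along the tool's x, y, z in units of 30 mm (1.0 is 30 mm), a list of three; "turn": the turn about the tool's z in units of 8 degrees (1.0 is 8 degrees); "hand": the opening, from 0 (shut) to 1 (fully open). A call has 1 to 12 rows; each row shifts and turns the commanded pose from where the row before left it, along the tool's axes as they then stand; what a row does not reach is not made up. A row lasts 1/10 s, in which the tool goes at most 50 mm and 8.59 degrees, less where a joint would pass 70% of its speed; a pose out of reach is approached as far as the arm can. A call is refused whole if a number of a shift passes 1 or a number of a turn 1, either way. A call with a gripper value outside its range is refused whole. The fingers move at their own pace and stop on an object; the grip force is fixed at half the most. Time passes only in rows, so rows that do not move let the fingers close. It gives the time, the measured TCP pose, the force, the opening and the grip force at its end, in the units of the state.
- ctrl.state(): the state, without advancing time (a new reading comes with each control period).
- ctrl.capture(name): name is "scene" or "top" or "wrist"; returns a dict with "pixels" (480x640x3 uint8, red, green, blue), "depth" (480x640 float32, m along the optical axis (not along the pixel's ray), 0 where there is no reading), "intrinsics" (3x3 intrinsics, pixels), "position" and "attitude" of the camera in the world; the wrist camera has in their place "T_tool_cam" (4x4, takes a point from camera to tool coordinates, whose origin is the TCP and whose axes are the flange's). Camera axes: x right, y down, z forward; pixel columns grow to the right and rows downward; lengths in m; the calibration is good to about 2 mm. The wrist camera is an equidistant fisheye: a pixel r from the principal point sees the ray r / f radians off the axis. A picture is of the moment at which its call begins: read the wrist's pose just before it.
- ctrl.finish_job(): hands the job in; it is judged then, once.
The state is a dict: "clock": time; "joint_positions": joint angles; "joint_vel": joint speeds; "effort": joint torques, N m; "tcp_pos": TCP position; "eef_rot": TCP orientation; "force": force on the tool from outside, world axes, zero at the start; "torque": the same for the moment, N m; "gripper_width": finger opening in m; "grasp_force": force on a finger pad.
Only numpy, scipy, OpenCV 4.12 (cv2) and the standard library are available. Lean on these libraries where they do the work, as an engineer would, in place of code of your own. Each camera call takes 0.05 s, during which the arm holds its last target. There are 200 camera calls.

## Working session

There is one attempt and no reset: what is moved stays moved. The work goes in short steps, Python scripts to look and compute and a tool call to move; the robot and the scene stay as the last step left them, time stands still between calls to the robot, and variables do not carry over. Pictures are saved under pics/ and viewed, at most 10 in all, crops included, and the job is handed in when it is done.

Besides the shell and the picture viewer there is one more tool, called after "Request:" as name(argument=value, ...), one argument or row to a line, values as JSON. send_rows: Moves the arm, as the interface text tells. Its arguments: {"type":"object","properties":{"translation":{"type":"array","items":{"type":"array","items":{"type":"number"}}},"turn":{"type":"array","items":{"type":"number"}},"hand":{"type":"array","items":{"type":"number"}}},"required":["translation","turn","hand"]}

```bash
mkdir -p pics; ls
python3 - <<'E'
from station import ctrl
import cv2,numpy as np
s=ctrl.state();print(s)
for n in("scene","top"):
    c=ctrl.capture(n);np.savez(f"pics/{n}.npz",**c)
    cv2.imwrite(f"pics/{n}.png",c["pixels"][:,:,::-1]);print(n,c["intrinsics"].tolist(),c["position"],c["attitude"])
E
```

```text
pics
{'clock': 0.0, 'joint_positions': array([ 1.21900714e+00,  3.20309137e-01,  1.56566797e+00,  5.02467975e-05,
        1.25741059e+00, -1.99818499e-02]), 'joint_vel': array([ 0.00136265,  0.0002949 , -0.00055891,  0.00057734,  0.00227297,
       -0.00021452]), 'effort': array([-2.08556089e-04, -4.15504181e+01, -2.34160334e+01, -2.77114068e-04,
        8.41876259e-03,  1.69552811e-05]), 'tcp_pos': array([0.18711897, 0.54319951, 0.23047666]), 'eef_rot': array([ 1.65151253e-01,  9.86267843e-01, -8.77644428e-04, -1.89358387e-04]), 'force': array([-0.773303  , -0.84510931, -0.56139026]), 'torque': array([0.0054139 , 0.03092024, 0.00580712]), 'grasp_force': 0.0, 'gripper_width': 0.08527457056985435}
scene [[517.4269363960715, 0.0, 320.45531257879344], [0.0, 517.4269363960715, 246.9094147655198], [0.0, 0.0, 1.0]] [1.0147938  0.53456954 0.9782725 ] [ 0.33807439  0.86300012 -0.35164795 -0.13145426]
top [[456.0247645919544, 0.0, 322.9629754523759], [0.0, 456.0247645919544, 237.71095650698038], [0.0, 0.0, 1.0]] [ 0.33197084 -0.07752012  1.26673932] [-0.69473118  0.71604722 -0.0438383   0.05199201]
```

View pics/scene.png

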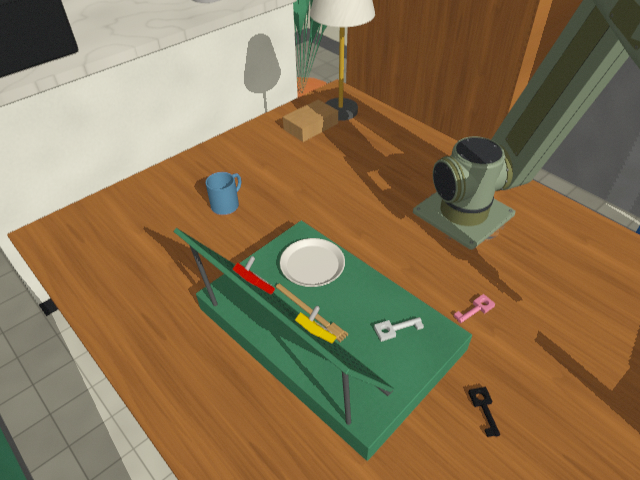

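View pics/top.png

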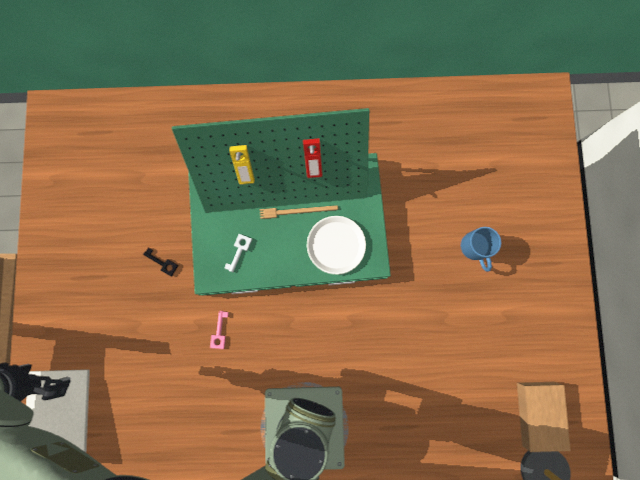

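The top view shows the red fob on the right peg (313,158), the yellow fob on the left peg (242,165), the saucer at (336,245), and the aluminium key from bow (243,241) to tip (231,269). The black and pink keys lie on the table.

```bash
cat > h.py <<'E'
import numpy as np,cv2
from scipy.spatial.transform import Rotation as R
def cloud(c):
    K=c["intrinsics"];d=c["depth"];v,u=np.mgrid[:480,:640]
    p=np.stack([(u-K[0,2])/K[0,0]*d,(v-K[1,2])/K[1,1]*d,d],-1)
    q=c["attitude"]; r=R.from_quat(q)
    return p@r.as_matrix().T+c["position"]
def plane(P):
    for _ in range(4):
        m=P.mean(0);n=np.linalg.svd(P-m,full_matrices=False)[2][2];e=(P-m)@n
        P=P[abs(e)<max(.003,1.5*e.std())]
    return m,n*np.sign(n[2]),e.std()
E
python3 - <<'E'
from h import *
np.set_printoptions(precision=4,suppress=True)
c=dict(np.load("pics/top.npz"));P=cloud(c);I=c["pixels"].astype(int);hsv=cv2.cvtColor(c["pixels"],cv2.COLOR_RGB2HSV).astype(int)
print("table",P[350,450],"mug",P[243,480])
# board plane
def reg(poly):
    m=np.zeros((480,640),np.uint8);cv2.fillPoly(m,[np.array(poly)],1);return m>0
b=reg([(185,132),(362,116),(362,195),(208,205)])&(hsv[...,0]>50)&(hsv[...,0]<90)&(hsv[...,1]>90)
m,n,e=plane(P[b]);print("board",m,n,e,"yaw of -n",np.degrees(np.arctan2(-n[1],-n[0])),"tilt",np.degrees(np.arcsin(n[2])))
l=reg([(200,225),(222,222),(222,285),(200,287)])
lm,ln,e=plane(P[l]);print("ledge",lm,ln,e)
for name,(a,bb),poly in(("red",(0,0),[(295,130),(330,130),(330,185),(295,185)]),("yel",(0,0),[(225,140),(262,140),(262,192),(225,192)]),("saucer",0,[(300,212),(372,212),(372,278),(300,278)]),("key",0,[(218,228),(258,228),(258,278),(218,278)])) if 0 else ():pass
r=reg([(298,134),(328,134),(328,185),(298,185)])
h=(P-m)@n
fr=r&(h>.010)&(h<.020);print("red front",fr.sum(),P[fr].mean(0),h[fr].mean())
pg=r&(h>.024);print("peg px",pg.sum(),P[pg].mean(0),h[pg].max(),np.argwhere(pg)[:,::-1].tolist())
x,y,w,hh=cv2.boundingRect(fr.astype(np.uint8));print(x,y,w,hh)
f=P[fr]-P[fr].mean(0);print("axis",np.linalg.svd(f,full_matrices=False)[2][0])
s=reg([(300,212),(372,212),(372,278),(300,278)])&(hsv[...,1]<45)&(hsv[...,2]>150)
(cx,cy),rr=cv2.minEnclosingCircle(np.argwhere(s)[:,::-1].astype(np.float32));print("saucer px",cx,cy,rr,"centre",P[int(cy),int(cx)])
k=reg([(218,228),(258,228),(258,278),(218,278)])&(hsv[...,1]<60)
print("key",k.sum(),P[k].mean(0),P[k][:,2].max())
o=cv2.resize(c["pixels"][120:290,180:390],None,fx=3.5,fy=3.5,interpolation=cv2.INTER_CUBIC);cv2.imwrite("pics/crop.png",o[:,:,::-1])
E
```

```text
table [ 0.188  -0.4    -0.0015] mug [ 0.4761 -0.5011  0.0037]
board [0.6668 0.0308 0.1953] [-0.8642 -0.053   0.5003] 0.0013435086572121705 yaw of -n 3.5113427960524097 tilt 30.01952771632211
ledge [0.4594 0.2322 0.0657] [0.0518 0.9643 0.2596] 0.0110251964469629
red front 509 [ 0.6639 -0.0474  0.2134] 0.015686843760309373
peg px 30 [ 0.5918 -0.0545  0.5005] 0.831167300264564 [[322, 137], [304, 141], [301, 146], [310, 147], [311, 147], [312, 147], [310, 148], [311, 148], [312, 148], [310, 149], [311, 149], [312, 149], [313, 149], [310, 150], [311, 150], [312, 150], [313, 150], [310, 151], [311, 151], [312, 151], [313, 151], [310, 152], [311, 152], [312, 152], [313, 152], [311, 153], [305, 158], [300, 159], [320, 167], [317, 170]]
303 141 19 37
axis [-0.5093 -0.0287 -0.8601]
saucer px 335.7758483886719 244.5 29.737272262573242 centre [ 0.4783 -0.0975  0.0653]
key 349 [0.4672 0.1588 0.0698] 0.07854792348233652
```

View pics/crop.png

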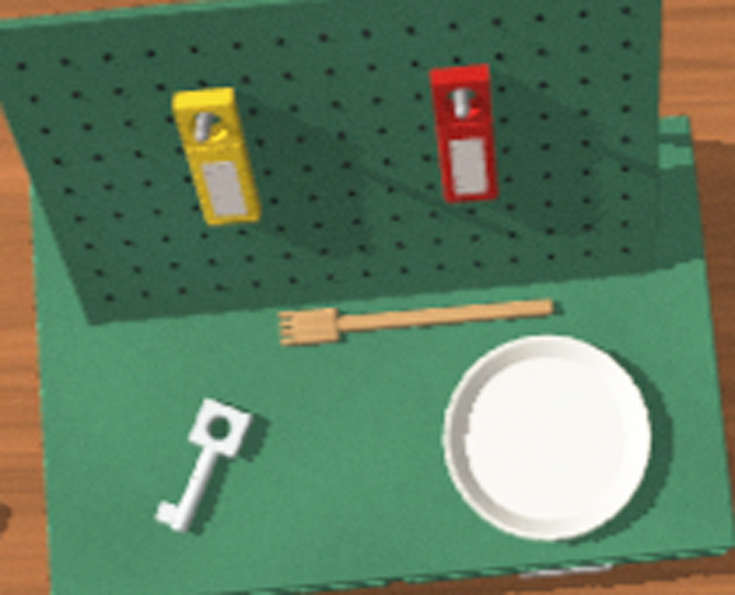

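Crop: key bow centre at (221,427) and shank end at (175,526), which is full-image pixel (237,255) for the grasp point. The red fob hangs straight down the slope and the backscratcher lies along the foot of the board.

Run:
```python
from h import *
np.set_printoptions(precision=4,suppress=True)
c=dict(np.load("pics/top.npz"));P=cloud(c)
yaw=np.radians(3.51);n=np.array([-np.cos(yaw)*.866,-np.sin(yaw)*.866,.5]);s=np.array([np.cos(yaw)*.5,np.sin(yaw)*.5,.866]);t=np.array([-np.sin(yaw),np.cos(yaw),0])
m=np.array([.6668,.0308,.1953]);ft=m-s*(m[2]-.06)/.866
print("foot",ft)
hsv=cv2.cvtColor(c["pixels"],cv2.COLOR_RGB2HSV).astype(int)
for nm,(u0,u1,v0,v1),hh in(("red",(298,330,134,186),(0,8)),("yel",(226,264,138,190),(20,35))):
    H=(P-ft)@n;k=np.zeros((480,640),bool);k[v0:v1,u0:u1]=1
    k&=(H>.011)&(H<.019);Q=P[k]-ft;S=Q@s;T=Q@t
    print(nm,k.sum(),"slope",np.percentile(S,[1,2,50,98,99]),"lat",np.percentile(T,[1,2,50,98,99]))
    Lm=(np.percentile(S,1)+np.percentile(S,99))/2;Tm=(np.percentile(T,1)+np.percentile(T,99))/2
    print(" origin world",ft+s*Lm+t*Tm)
K=c["intrinsics"];r=R.from_quat(c["attitude"])
def ray(u,v,z):
    d=r.apply([(u-K[0,2])/K[0,0],(v-K[1,2])/K[1,1],1]);return c["position"]+d*(z-c["position"][2])/d[2]
f=lambda a,b:ray(180+a/3.5,120+b/3.5,.070)
A,B=f(175,526),f(221,427);d=B-A;L=np.linalg.norm(d);d/=L
print("key tip",A,"bow",B,"L",L,"yaw",np.degrees(np.arctan2(d[1],d[0])),"grasp",A+d*.045,"mid",A+d*.05)
print("saucer rim ctr",ray(335.8,244.5,.076))
```

```text
foot [0.5888 0.026  0.06  ]
red 494 slope [0.1129 0.1145 0.1662 0.221  0.2217] lat [-0.0965 -0.0961 -0.0777 -0.0597 -0.0594]
 origin world [ 0.6771 -0.0466  0.2049]
yel 503 slope [0.1136 0.1145 0.1665 0.221  0.2217] lat [0.0729 0.073  0.0907 0.1102 0.1107]
 origin world [0.6669 0.1228 0.2052]
key tip [0.4167 0.1809 0.07  ] bow [0.4906 0.1458 0.07  ] L 0.08183736709690882 yaw -25.368745482491832 grasp [0.4573 0.1616 0.07  ] mid [0.4618 0.1595 0.07  ]
saucer rim ctr [ 0.4756 -0.0994  0.076 ]
```

Request:
send_rows(
  translation=[
    [0,0,-1],
    [0,0,-1],
    [0,0,-1],
    [0,0,-1],
    [0,0,-1],
    [-0.66,-0.98,0],
    [-0.66,-0.98,0],
    [-0.66,-0.98,0],
    [-0.66,-0.98,0],
    [-0.66,-0.98,0],
    [-0.66,-0.98,0],
    [-0.66,-0.98,0],
  ],
  turn=[-0.56,-0.56,-0.56,-0.56,-0.56,0,0,0,0,0,0,0],
  hand=[1,1,1,1,1,1,1,1,1,1,1,1],
)

```text
clock: 1.3
tcp_pos: [0.3383, 0.345, 0.381]
eef_rot: [-0.03, 1.0, -0.0, -0.0]
force: [0.1, -0.3, -0.4]
gripper_width: 0.0856
grasp_force: 0.0
```

Request:
send_rows(
  translation=[
    [-0.66,-0.98,0],
    [-0.66,-0.98,0],
    [-0.66,-0.98,0],
    [-0.66,-0.98,0],
    [-0.66,-0.98,0],
    [-0.66,-0.98,0],
    [-0.66,-0.98,0],
    [-0.66,-0.98,0],
    [-0.66,-0.98,0],
    [-0.66,-0.98,0],
    [-0.66,-0.98,0],
    [0,0,0],
  ],
  turn=[0,0,0,0,0,0,0,0,0,0,0,0],
  hand=[1,1,1,1,1,1,1,1,1,1,1,1],
)

```text
clock: 2.5
tcp_pos: [0.5762, 0.0332, 0.3796]
eef_rot: [-0.027, 1.0, -0.001, -0.001]
force: [-0.8, -0.7, -0.6]
gripper_width: 0.086
grasp_force: 0.0
```

Request:
send_rows(
  translation=[
    [-0.54,-0.7,0],
    [-0.54,-0.7,0],
    [-0.54,-0.7,0.5],
    [-0.54,-0.7,0.5],
    [0,0,0],
  ],
  turn=[-0.05,0,0,0,0],
  hand=[1,1,1,1,1],
)

```text
clock: 3.0
tcp_pos: [0.6447, -0.0447, 0.3473]
eef_rot: [-0.032, 0.999, 0.0, -0.003]
force: [0.3, 1.3, -0.2]
gripper_width: 0.0854
grasp_force: 0.0
```

Run:
```python
from station import ctrl
import cv2,numpy as np
s=ctrl.state();c=ctrl.capture("wrist");print(s["tcp_pos"],s["eef_rot"],s["joint_positions"]);print(c["T_tool_cam"],c["intrinsics"])
np.savez("pics/w1.npz",tcp=s["tcp_pos"],rot=s["eef_rot"],**c);cv2.imwrite("pics/w1.png",c["pixels"][:,:,::-1])
```

```text
[ 0.64472207 -0.04471539  0.34730283] [-3.19996786e-02  9.99483193e-01  9.74888866e-05 -3.05905207e-03] [-8.67787494e-02  4.00652760e-01  1.15680677e+00 -5.31519410e-04
  1.59023123e+00 -1.72159437e+00]
[[ 1.11295939e-04 -9.54798766e-01 -2.97252929e-01  7.53574326e-02]
 [ 9.99999942e-01  1.01934389e-05  3.41672830e-04 -8.37223216e-04]
 [-3.23198767e-04 -2.97252950e-01  9.54798711e-01 -1.42823057e-01]
 [ 0.00000000e+00  0.00000000e+00  0.00000000e+00  1.00000000e+00]] [[371.64829954   0.         319.53479486]
 [  0.         371.64829954 235.40319117]
 [  0.           0.           1.        ]]
```

View pics/w1.png

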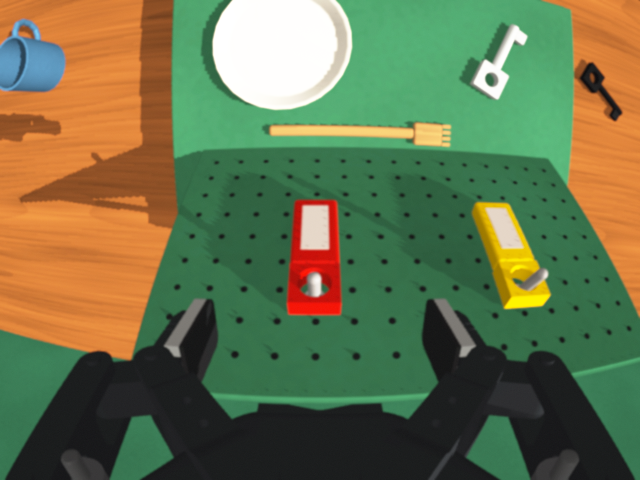

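The wrist view shows the red fob between the fingers, lower end at (317,200), eye at (315,285), upper end at (314,314), slightly left of the finger centre line at (320).

```bash
cat >> h.py <<'E'
def wcloud(c):
    K=c["intrinsics"];d=c["depth"];v,u=np.mgrid[:480,:640]
    x=(u-K[0,2])/K[0,0];y=(v-K[1,2])/K[0,0];th=np.hypot(x,y)+1e-9
    k=np.tan(th)/th;p=np.stack([x*k*d,y*k*d,d],-1);T=c["T_tool_cam"]
    return (p@T[:3,:3].T+T[:3,3])@R.from_quat(c["rot"]).as_matrix().T+c["tcp"]
E
python3 - <<'E'
from h import *
np.set_printoptions(precision=4,suppress=True)
c=dict(np.load("pics/w1.npz"));P=wcloud(c)
hsv=cv2.cvtColor(c["pixels"],cv2.COLOR_RGB2HSV).astype(int)
b=np.zeros((480,640),bool);b[170:360,200:470]=1;b&=(hsv[...,0]>50)&(hsv[...,0]<90)&(hsv[...,1]>90)
m,n,e=plane(P[b]);print("board",m,n,e)
yaw=np.arctan2(-n[1],-n[0]);t=np.array([-np.sin(yaw),np.cos(yaw),0]);s=np.cross(t,n)*1;s*=np.sign(s[2]);print("yaw",np.degrees(yaw))
H=(P-m)@n;k=np.zeros((480,640),bool);k[190:325,280:350]=1;k&=(H>.012)&(H<.019)
Q=P[k]-m;S,T=Q@s,Q@t
a,b_=np.percentile(S,[1,99]);l,r_=np.percentile(T,[1,99]);print(b_-a,r_-l,"hist");print("origin",m+s*(a+b_)/2+t*(l+r_)/2)
k[:]=0;k[260:310,300:330]=1;k&=(H>.03)&(H<.06);Q=P[k];i=Q[:,2].argmax();print("peg top",Q[i],"med",np.median(Q,0))
hs=np.zeros((480,640),bool);hs[0:110,208:355]=1;hs&=(hsv[...,1]<45)&(hsv[...,2]>150);Q=P[hs];print("saucer",(Q.min(0)+Q.max(0))/2,(Q.max(0)-Q.min(0)),"floor",P[45,282])
for u,v in((492,77),(520,35),(505,58)):print("key",P[v,u])
print("ledge",P[100,420],P[100,190],"front board foot",P[149,320])
E
```

```text
board [ 0.6731 -0.0306  0.199 ] [-0.8643 -0.0538  0.5   ] 0.000586825319027506
yaw 3.561478793440732
0.10735448490447817 0.037484120485900836 hist
origin [ 0.6773 -0.0477  0.2045]
peg top [ 0.667  -0.0495  0.2721] med [ 0.6684 -0.0482  0.2684]
saucer [ 0.4944 -0.1011  0.2741] [0.1521 0.1621 0.4329] floor [ 0.479  -0.0982  0.0654]
key [0.4866 0.1549 0.0606]
key [0.425  0.1885 0.0686]
key [0.4579 0.1727 0.0591]
ledge [0.5295 0.0645 0.0598] [ 0.5442 -0.205   0.0603] front board foot [ 0.5973 -0.0478  0.0647]
```

Request:
send_rows(
  translation=[
    [-0.1,-0.06,0.9],
    [-0.1,-0.06,0.9],
    [-0.1,-0.06,0.9],
    [-0.1,0,0.9],
    [-0.1,0,0.5],
    [-0.13,0,0.2],
    [-0.1,0,0.16],
    [0,0,0],
  ],
  turn=[0,0,0,0,0,0,0,0],
  hand=[1,1,1,1,1,1,1,1],
)

```text
clock: 3.85
tcp_pos: [0.6673, -0.0468, 0.2181]
eef_rot: [-0.033, 0.999, 0.0, 0.001]
force: [0.4, 0.7, -0.0]
gripper_width: 0.0855
grasp_force: 0.0
```

Request:
send_rows(
  translation=[
    [0,-0.05,0.16],
    [0,0,0],
    [0,0,0],
    [0,0,0],
    [0,0,0],
    [0,0,0],
    [0,0,0],
    [0,0,0],
  ],
  turn=[0,0,0,0,0,0,0,0],
  hand=[1,0.6,0.5,0.3,0.3,0.3,0.3,0.3],
)

```text
clock: 4.65
tcp_pos: [0.6668, -0.0487, 0.2134]
eef_rot: [-0.033, 0.999, -0.0, 0.0]
force: [-1.4, -0.3, 4.9]
gripper_width: 0.0361
grasp_force: 60.3
```

Run:
```python
from station import ctrl
import cv2,numpy as np
s=ctrl.state();c=ctrl.capture("wrist");print(s["tcp_pos"],s["force"],s["gripper_width"],s["grasp_force"])
np.savez("pics/w2.npz",tcp=s["tcp_pos"],rot=s["eef_rot"],**c);cv2.imwrite("pics/w2.png",c["pixels"][:,:,::-1])
```

```text
[ 0.66677986 -0.04874487  0.21340456] [-1.44798562 -0.33826438  4.85190436] 0.03613609795667525 60.2669133245945
```

View pics/w2.png

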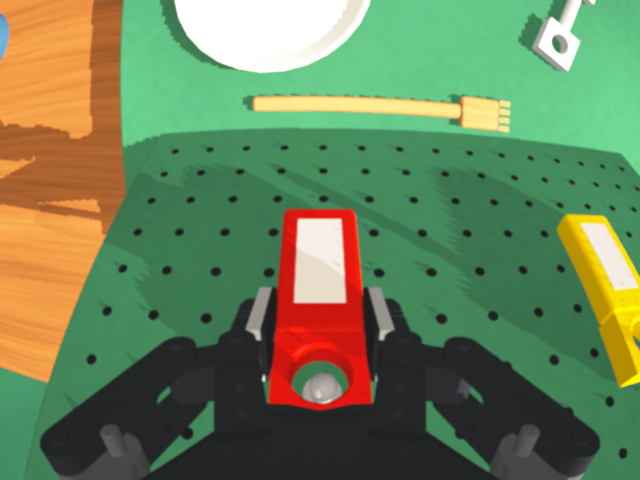

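Request:
send_rows(
  translation=[
    [-0.06,0,-0.12],
    [0.25,0,-0.25],
    [0.25,0,-0.25],
    [0.25,0,-0.25],
    [0.25,0,-0.25],
    [0.25,0,-0.25],
    [0.25,0,-0.25],
    [0.25,0,-0.25],
    [0.3,0,-0.3],
    [0,0,0],
  ],
  turn=[0,0,0,0,0,0,0,0,0,0],
  hand=[0.3,0.3,0.3,0.3,0.3,0.3,0.3,0.3,0.3,0.3],
)

```text
clock: 5.7
tcp_pos: [0.6067, -0.0527, 0.2799]
eef_rot: [-0.033, 0.999, -0.0, 0.001]
force: [0.3, -0.2, -1.0]
gripper_width: 0.0361
grasp_force: 59.9
```

Run:
```python
from h import *
np.set_printoptions(precision=4,suppress=True)
from station import ctrl
s=ctrl.state();c=ctrl.capture("wrist");print(s["tcp_pos"],s["force"],s["gripper_width"],s["grasp_force"])
cv2.imwrite("pics/w3.png",c["pixels"][:,:,::-1])
c=dict(c,tcp=s["tcp_pos"],rot=s["eef_rot"]);P=wcloud(c)
hsv=cv2.cvtColor(c["pixels"],cv2.COLOR_RGB2HSV).astype(int)
k=((hsv[...,0]<6)|(hsv[...,0]>174))&(hsv[...,1]>180)&(c["depth"]>0);k[:,:240]=0;k[:,400:]=0
Q=P[k];m,n,e=plane(Q);H=abs((Q-m)@n)<.003;Q=Q[H];print(k.sum(),m,n,"tilt of front normal from vertical",np.degrees(np.arccos(n[2])))
a=np.array([-n[0]*n[2],-n[1]*n[2],1-n[2]**2]);a/=np.linalg.norm(a)
S=(Q-m)@a;l,h=np.percentile(S,[1,99]);print("len",h-l,"centre front",m+a*(l+h)/2,"low end front",m+a*l)
```

```text
[ 0.6067 -0.0527  0.2799] [ 0.3135 -0.1761 -1.0195] 0.036070110118765986 59.94364254176617
10942 [ 0.6082 -0.0534  0.2867] [-0.8665 -0.0532  0.4963] tilt of front normal from vertical 60.24382158087219
len 0.10205420512695573 centre front [ 0.6026 -0.0537  0.2769] low end front [ 0.5773 -0.0553  0.2326]
```

View pics/w3.png

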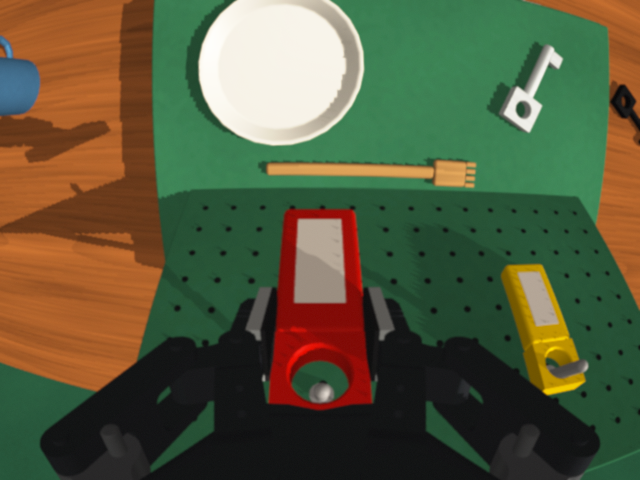

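Request:
send_rows(
  translation=[
    [0.7,-0.08,0],
    [0.7,-0.08,0],
    [0.7,-0.08,0.3],
    [0.7,-0.08,0.6],
    [0.7,-0.08,0.7],
    [0.7,-0.08,0.7],
    [0.7,-0.08,0.7],
    [0.48,-0.02,0.7],
    [0,0,0.6],
    [0,0,0.4],
    [0,0,0],
  ],
  turn=[0,0,0,0,0,0,0,0,0,0,0],
  hand=[0.3,0.3,0.3,0.3,0.3,0.3,0.3,0.3,0.3,0.3,0.3],
)

```text
clock: 6.85
tcp_pos: [0.4461, -0.0804, 0.1351]
eef_rot: [-0.033, 0.999, 0.001, -0.002]
force: [-0.3, 0.2, 0.2]
gripper_width: 0.0363
grasp_force: 60.0
```

Request:
send_rows(
  translation=[
    [0,0,0.2],
    [0,0,0.15],
    [0,0,0.1],
    [0,0,0],
  ],
  turn=[0,0,0,0],
  hand=[0.3,0.3,0.3,0.3],
)

```text
clock: 7.25
tcp_pos: [0.4475, -0.0806, 0.1233]
eef_rot: [-0.033, 0.999, 0.0, 0.0]
force: [-0.5, -1.1, -1.0]
gripper_width: 0.0366
grasp_force: 60.1
```

Request:
send_rows(
  translation=[
    [0,0,0.07],
    [0,0,0.05],
    [0,0,0],
  ],
  turn=[0,0,0],
  hand=[0.3,0.3,0.3],
)

```text
clock: 7.55
tcp_pos: [0.4495, -0.0806, 0.122]
eef_rot: [-0.033, 0.999, -0.0, 0.003]
force: [-0.6, 2.3, 11.9]
gripper_width: 0.0363
grasp_force: 60.5
```

Request:
send_rows(
  translation=[
    [-0.18,0,0.08],
    [-0.18,0,0.1],
    [0,0,0],
  ],
  turn=[0,0,0],
  hand=[0.3,0.3,0.3],
)

```text
clock: 7.85
tcp_pos: [0.461, -0.0802, 0.1168]
eef_rot: [-0.033, 0.999, -0.001, 0.003]
force: [-0.5, 0.9, 14.2]
gripper_width: 0.0363
grasp_force: 64.4
```

```bash
cat >> h.py <<'E'
def fob(name=None):
    np.set_printoptions(precision=4,suppress=True)
    from station import ctrl
    s=ctrl.state();c=ctrl.capture("wrist");print(s["tcp_pos"],s["force"],s["gripper_width"])
    if name:cv2.imwrite(f"pics/{name}.png",c["pixels"][:,:,::-1])
    c=dict(c,tcp=s["tcp_pos"],rot=s["eef_rot"]);P=wcloud(c)
    hsv=cv2.cvtColor(c["pixels"],cv2.COLOR_RGB2HSV).astype(int)
    k=((hsv[...,0]<6)|(hsv[...,0]>174))&(hsv[...,1]>180)&(c["depth"]>0)
    Q=P[k];m,n,e=plane(Q);Q=Q[abs((Q-m)@n)<.003];t=np.degrees(np.arccos(n[2]))
    a=np.array([-n[0]*n[2],-n[1]*n[2],1-n[2]**2]);a/=np.linalg.norm(a)
    S=(Q-m)@a;l,h=np.percentile(S,[1,99]);print("tilt",t,"len",h-l,"low",m+a*l,"high",m+a*h)
    w=(hsv[...,1]<40)&(hsv[...,2]>140)&(P[...,2]>.062)&(P[...,2]<.085)&(P[...,1]<.0)&(P[...,0]<.6)
    Q=P[w];print("saucer ctr",(np.percentile(Q,.5,0)+np.percentile(Q,99.5,0))/2,np.percentile(Q,99.5,0)-np.percentile(Q,.5,0))
    return P,c
E
python3 -c "
from h import *
fob()"
```

```text
[ 0.461  -0.0802  0.1168] [-0.5096  0.8645 14.1796] 0.03629129595070105
tilt 49.54039010707638 len 0.10111343235087819 low [ 0.42   -0.0835  0.0775] high [ 0.4855 -0.0793  0.1545]
saucer ctr [ 0.4751 -0.0995  0.0707] [0.1469 0.1491 0.0137]
```

Request:
send_rows(
  translation=[
    [-0.17,0,0.11],
    [-0.16,0,0.12],
    [-0.15,0,0.14],
    [-0.14,0,0.14],
    [0,0,0],
  ],
  turn=[0,0,0,0,0],
  hand=[0.3,0.3,0.3,0.3,0.3],
)

```text
clock: 8.4
tcp_pos: [0.4815, -0.0789, 0.102]
eef_rot: [-0.033, 0.999, -0.001, 0.005]
force: [4.5, 1.3, 12.9]
gripper_width: 0.0363
grasp_force: 71.2
```

```bash
python3 -c "
from h import *
fob()"
```

```text
[ 0.4815 -0.0789  0.102 ] [ 4.5496  1.336  12.8723] 0.03631041467058674
tilt 31.783398715728243 len 0.10324494638430523 low [ 0.4235 -0.0834  0.0796] high [ 0.5111 -0.0778  0.134 ]
saucer ctr [ 0.4747 -0.0994  0.0707] [0.1456 0.1488 0.0138]
```

Request:
send_rows(
  translation=[
    [-0.11,0,0.17],
    [-0.1,0,0.17],
    [-0.08,0,0.18],
    [-0.07,0,0.18],
    [-0.04,0,0.12],
    [0,0,0],
  ],
  turn=[0,0,0,0,0,0],
  hand=[0.3,0.3,0.3,0.3,0.3,0.3],
)

```text
clock: 9.05
tcp_pos: [0.493, -0.0786, 0.0768]
eef_rot: [-0.033, 0.999, -0.001, 0.005]
force: [5.1, -0.6, 9.3]
gripper_width: 0.0365
grasp_force: 75.3
```

```bash
python3 -c "
from h import *
fob()"
```

```text
[ 0.493  -0.0786  0.0768] [ 5.1255 -0.5577  9.3025] 0.03649214075553494
tilt 9.840587520382927 len 0.10743324821879927 low [ 0.4226 -0.0841  0.0808] high [ 0.5282 -0.0769  0.0992]
saucer ctr [ 0.4693 -0.0993  0.0742] [0.1348 0.1485 0.0209]
```

Request:
send_rows(
  translation=[
    [-0.03,0,0.12],
    [-0.02,0,0.1],
    [0,0,0],
    [0,0,0],
    [0,0,0],
    [0,0,0],
    [0,0,-0.3],
    [0,0,-0.8],
    [0,0,-0.9],
    [0,0,-0.9],
    [0,0,0],
  ],
  turn=[0,0,0,0,0,0,0,0,0,0,0],
  hand=[0.3,0.3,0.3,0.53,0.53,0.53,0.53,0.53,0.53,0.6,0.6],
)

```text
clock: 10.2
tcp_pos: [0.4924, -0.0782, 0.1588]
eef_rot: [-0.033, 0.999, -0.001, 0.004]
force: [0.0, -0.3, -0.6]
gripper_width: 0.051
grasp_force: 0.0
```

```bash
python3 -c "
from h import *
P,c=fob('w4')
np.savez('pics/w4.npz',**c)"
```

```text
[ 0.4924 -0.0782  0.1588] [ 0.0458 -0.2805 -0.5704] 0.051008554122778625
tilt 5.070394699772229 len 0.04879094121278295 low [ 0.4735 -0.1059  0.0812] high [ 0.4788 -0.0576  0.0855]
saucer ctr [ 0.4764 -0.0994  0.0742] [0.1481 0.1479 0.021 ]
```

View pics/w4.png

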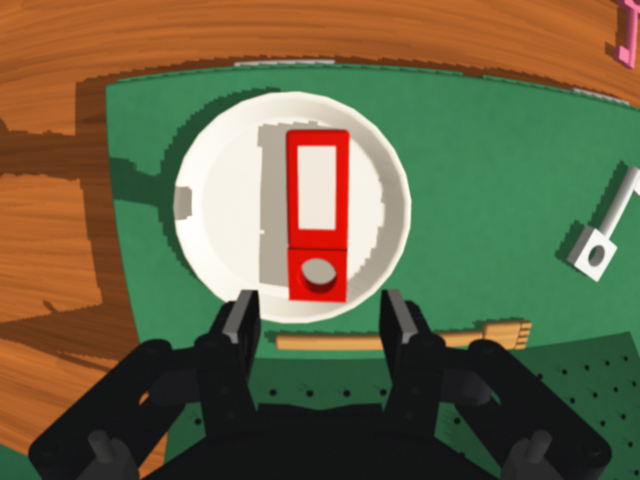

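Request:
send_rows(
  translation=[
    [0.07,0.9,0],
    [0.07,0.9,0],
    [0.07,0.9,0],
    [0.07,0.9,0],
    [0.07,0.9,0],
    [0.07,0.9,0],
    [0.07,0.9,0],
    [0.07,0.9,0],
    [0.07,0.9,0],
    [0,0,0],
    [0,0,0],
    [0,0,0],
  ],
  turn=[0,0,0,0,0,0,0,0.8,0.9,0.95,1,0],
  hand=[0.6,0.6,0.6,0.6,0.6,0.6,0.6,0.6,0.6,0.6,0.6,0.6],
)

```text
clock: 11.45
tcp_pos: [0.4573, 0.1637, 0.1538]
eef_rot: [0.22, 0.976, -0.001, -0.001]
force: [0.1, -0.4, -0.3]
gripper_width: 0.0508
grasp_force: 0.0
```

Run:
```python
from h import *
np.set_printoptions(precision=4,suppress=True)
from station import ctrl
s=ctrl.state();c=ctrl.capture("wrist");c=dict(c,tcp=s["tcp_pos"],rot=s["eef_rot"]);P=wcloud(c)
M=R.from_quat(c["rot"]).as_matrix();print(c["tcp"],"tool y yaw",np.degrees(np.arctan2(M[1,1],M[0,1])))
hsv=cv2.cvtColor(c["pixels"],cv2.COLOR_RGB2HSV).astype(int)
k=(hsv[...,1]<60)&(hsv[...,2]>110)&(P[...,2]>.066)&(P[...,2]<.078)&(P[...,1]>.09)&(P[...,1]<.23)&(P[...,0]>.38)&(P[...,0]<.55)
n,lab,st,ce=cv2.connectedComponentsWithStats(k.astype(np.uint8));i=1+st[1:,4].argmax();k=lab==i;print(st[i],ce[i])
Q=P[k][:,:2]
d=np.array([np.cos(np.radians(-25.4)),np.sin(np.radians(-25.4))])
for _ in range(4):
    t=Q@d;lo,hi=np.percentile(t,[.5,99.5]);m=(t>lo+.018)&(t<lo+.06)
    d=np.linalg.svd(Q[m]-Q[m].mean(0),full_matrices=False)[2][0];d*=np.sign(d[0])
mid=Q[m].mean(0);mid=mid+d*((lo+hi)/2-mid@d)
g=mid-.005*d;print("len",hi-lo,"yaw",np.degrees(np.arctan2(d[1],d[0])),"grasp",g,"tool delta mm",1000*((M.T@np.r_[g-c["tcp"][:2],0])))
cv2.imwrite("pics/w5.png",c["pixels"][:,:,::-1])
```

```text
[0.4573 0.1637 0.1538] tool y yaw 64.64012517256772
[ 292  172   57  148 4475] [321.2378 252.4393]
len 0.09977788902046947 yaw -22.98777744868226 grasp [0.4569 0.1627] tool delta mm [-0.0756 -1.1456  0.0018]
```

View pics/w5.png

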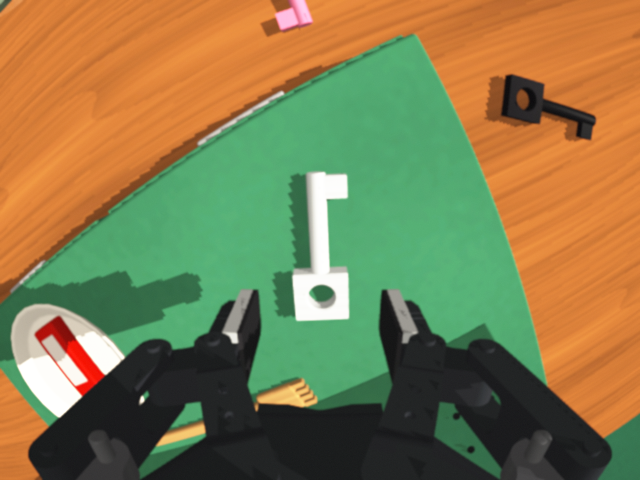

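The key lies centred between the fingers (shank (315,178)–(321,270)). I'll descend straight down onto it.

Request:
send_rows(
  translation=[
    [0,-0.04,0.9],
    [0,0,0.9],
    [0,0,0.7],
    [0,0,0.35],
    [0,0,0.13],
    [0,0,0],
    [0,0,0],
    [0,0,0],
    [0,0,0],
    [0,0,0],
  ],
  turn=[0,0,0,0,0,0,0,0,0,0],
  hand=[0.5,0.5,0.5,0.5,0.5,0.3,0.1,0,0,0],
)

```text
clock: 12.5
tcp_pos: [0.4585, 0.1629, 0.0666]
eef_rot: [0.22, 0.976, 0.001, 0.001]
force: [-0.6, -0.4, 6.6]
gripper_width: 0.0085
grasp_force: 58.7
```

Request:
send_rows(
  translation=[
    [0,0,0],
    [0,0,0],
    [0,0,0.07],
    [0,0,0.07],
    [0,0,0],
    [0,0,0],
    [0,0,0],
    [0,0,0],
    [0,0,0],
  ],
  turn=[0,0,0,0,0,0,0,0,0],
  hand=[0.4,0.4,0.4,0.4,0.2,0,0,0,0],
)

```text
clock: 13.4
tcp_pos: [0.4576, 0.1626, 0.0612]
eef_rot: [0.22, 0.976, 0.0, -0.0]
force: [0.4, -0.6, -0.5]
gripper_width: 0.009
grasp_force: 58.5
```

Request:
send_rows(
  translation=[
    [0,0,-0.3],
    [0,0,-0.6],
    [0,0,-0.9],
    [0,0,-0.9],
    [0,0,-0.3],
    [0,0,0],
  ],
  turn=[0,0,-0.8,-0.9,-0.9,-0.9],
  hand=[0,0,0,0,0,0],
)

```text
clock: 14.0
tcp_pos: [0.4589, 0.163, 0.1539]
eef_rot: [-0.025, 1.0, 0.001, 0.002]
force: [-0.3, 0.3, 0.1]
gripper_width: 0.0091
grasp_force: 58.5
```

Request:
send_rows(
  translation=[
    [0,-0.4,0],
    [0,-0.9,0],
    [0,-0.9,0],
    [0,-0.9,0],
    [0,-0.9,0],
    [0,-0.9,0],
    [0,-0.9,0],
    [0,-0.9,0],
    [0,-0.9,0],
    [0.1,-0.9,0],
    [0,-0.9,0],
    [0,0,0],
  ],
  turn=[0,0,0,0,0,0,0,0,0,0,0,0],
  hand=[0,0,0,0,0,0,0,0,0,0,0,0],
)

```text
clock: 15.2
tcp_pos: [0.4671, -0.1223, 0.1512]
eef_rot: [-0.019, 1.0, -0.001, -0.0]
force: [0.1, 0.9, -0.4]
gripper_width: 0.0093
grasp_force: 58.7
```

```bash
python3 -c "
from h import *
P,c=fob('w6');M=R.from_quat(c['rot']).as_matrix();print(np.degrees(np.arctan2(M[1,1],M[0,1])))"
```

```text
[ 0.4671 -0.1223  0.1512] [ 0.1348  0.8946 -0.3594] 0.009258255854284839
tilt 5.28278156206095 len 0.04954777270593868 low [ 0.4685 -0.1061  0.0811] high [ 0.4738 -0.057   0.0856]
saucer ctr [ 0.4642 -0.0996  0.0743] [0.1246 0.1492 0.021 ]
92.23429886214679
```

View pics/w6.png

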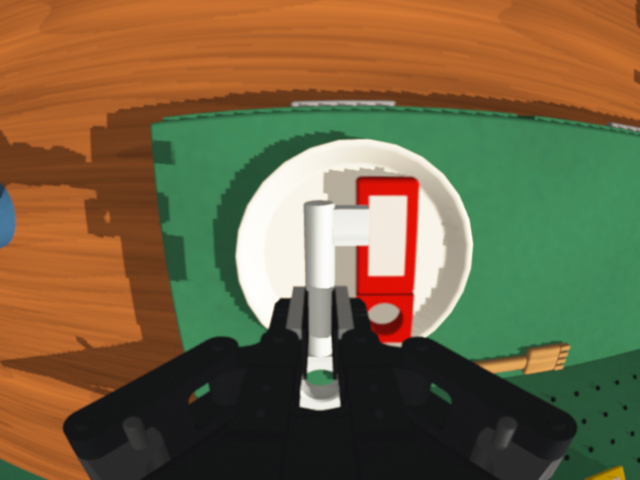

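The key is firmly held, shank at (320,245), right of the fob's free side. The fob sits in the saucer at (387,260).

Request:
send_rows(
  translation=[
    [0,-0.27,0.3],
    [0,0,0.7],
    [0,0,0.7],
    [0,0,0.5],
    [0,0,0.25],
    [0,0,0.1],
    [0,0,0],
  ],
  turn=[0,0,0,0,0,0,0],
  hand=[0,0,0,0,0,0,0],
)

```text
clock: 15.95
tcp_pos: [0.4678, -0.1271, 0.0746]
eef_rot: [-0.023, 1.0, 0.0, -0.0]
force: [0.3, -0.6, -0.5]
gripper_width: 0.0093
grasp_force: 58.7
```

Request:
send_rows(
  translation=[
    [0,-0.07,0.1],
    [0,0,0.08],
    [0,0,0.05],
    [0,0,0],
  ],
  turn=[0,0,0,0],
  hand=[0,0,0,0],
)

```text
clock: 16.35
tcp_pos: [0.4678, -0.1293, 0.0678]
eef_rot: [-0.022, 1.0, 0.0, -0.0]
force: [0.4, 0.7, -0.9]
gripper_width: 0.0093
grasp_force: 60.0
```

Request:
send_rows(
  translation=[
    [0,0,0.04],
    [0,0,0],
    [0,0,0],
    [0,0,0],
    [0,0,0],
    [0,0,-0.2],
    [0,0,-0.5],
    [0,0,-0.9],
    [0,0,-0.9],
    [0,0,-0.9],
    [0,0,0],
  ],
  turn=[0,0,0,0,0,0,0,0,0,0,0],
  hand=[0,0,0.2,0.22,0.22,0.22,0.22,0.22,0.22,0.22,0.22],
)

```text
clock: 17.45
tcp_pos: [0.4703, -0.1302, 0.1726]
eef_rot: [-0.023, 1.0, -0.001, 0.004]
force: [0.4, 0.8, -0.1]
gripper_width: 0.019
grasp_force: 0.0
```

```bash
python3 -c "
from h import *
P,c=fob('w7')"
```

```text
[ 0.4703 -0.1302  0.1726] [ 0.4279  0.789  -0.0725] 0.018960462807448415
tilt 5.403054361089932 len 0.04948504287671003 low [ 0.4694 -0.1065  0.081 ] high [ 0.4745 -0.0575  0.0856]
saucer ctr [ 0.4744 -0.0999  0.0743] [0.1444 0.1488 0.0209]
```

View pics/w7.png

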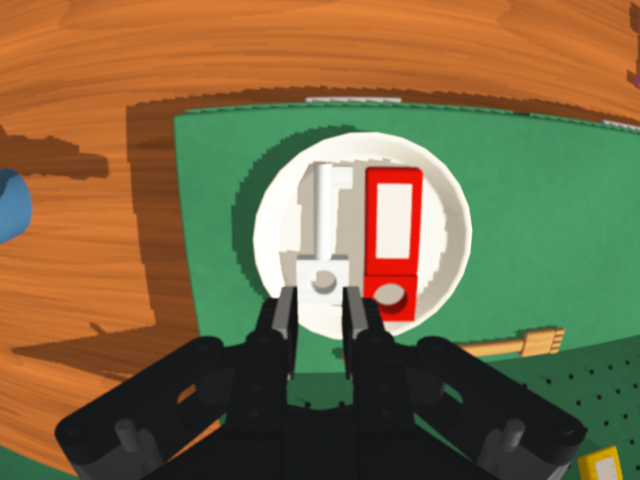

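The key (323,235) and the red fob (392,240) lie side by side inside the saucer, both released. The saucer is where it started.

```bash
python3 -c "
from station import ctrl
print(ctrl.finish_job())"
```

```text
the job is handed in; nothing more can be done
None
```

I laid the red fob and then the aluminium key side by side in the white saucer. The last wrist picture, with the gripper lifted clear, shows both resting inside it, and the saucer measures within about 2 mm of where it started. The job was handed in at about 17.5 s, and no verdict came back. I did not touch the yellow fob, the backscratcher or the mug, but I did not re-measure them at the end.

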